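Wedge the rocking table loom level and set its warp comb

ROBOT

A 6-joint arm with a two-finger parallel gripper is mounted at the origin on the work surface. World frame = base frame: x ahead of the robot, y to its left, z up, the work surface at z = 0. Lengths are in mm, angles in rad, forces in N, time in s.
With the tool pointing down it reaches from about 300 to 750 mm from the base axis. Payload 8.5 kg.
Tool frame: the origin (TCP) lies midway between the tips of the shut fingers; the grasp point (between the pads) lies 19 mm behind it; y points along the fingers, x is the direction in which the jaws open and shut, and the axes are right-handed (so a half turn about y gives the same grasp; the last joint's range is limited). The gripper opens to 88 mm and grips with 3 to 60 N. Pads are 18 mm wide; open, the fingers measure 123 mm over their backs; the gripper's body (75 mm by 187 mm) begins 45 mm behind the grasp point.
Start: joints at [-1.479, 0.381, 1.297, -0, 1.464, -0.215], TCP at [166.099, -524.301, 238.748] pointing down, gripper open.
Joint ranges: [-3.11, 3.11], [-0.89, 2.33], [0.22, 2.48], [-1.42, 4.56], [0.17, 2.85], [-2.88, 2.88]. Speed limits (rad/s): [2.39, 2.39, 3.14, 3.14, 3.14, 3.14].

INTERFACE

Orientations are given as a unit quaternion [w, x, y, z].
In Python, from rig import env gives the robot as it stands. The module is installed in compiled form; this text tells all that it offers. Calls block until the motion is done:
- env.move_ptp(position, orientation): joint-space move of the TCP to a pose.
- env.movel(position, attitude=None, max_speed=150): straight line of the TCP; attitude=None keeps the orientation; max_speed is the mean speed in mm/s.
- env.goto_joints(angles): joint-space move.
- env.gripper_to(opening): finger opening in mm; the grip force is fixed at half the most; returns when the fingers have stopped.
- env.dwell(seconds).
- env.inverse_kinematics(position, orientation): joint angles nearest the present ones, or None.
- env.read_state(): the state.
- env.camera(name): name is "scene" or "top" or "wrist"; returns a dict with "pixels" (400x640x3 uint8, red, green, blue), "fx", "fy", "cx", "cy" (pixels), "R" (3x3) and "t" (3): a world point X has camera coordinates R X + t; the wrist camera has in their place "mount" (4x4, takes a point from camera to tool coordinates, whose origin is the TCP and whose axes are the tool frame's). Camera axes: x right, y down, z forward; pixel columns grow to the right and rows downward; lengths in mm; the calibration is good to about 2 mm. A picture is of the moment at which its call begins: read the wrist's pose just before it. There is no depth.
A pose or a line that the arm cannot do raises env.Unreachable and nothing moves.
- env.close_job(): hands the job in, once; it reports no verdict.
The state is a dict: "time": time; "joint_pos": joint angles; "qvel": joint speeds; "joint_torque": joint torques, N m; "tcp_pos": TCP position; "tcp_rot": TCP orientation; "wrist_force": force on the tool from outside, world axes, zero at the start; "wrist_torque": the same for the moment, N m; "width": finger opening in mm.
Only numpy, scipy, OpenCV 4.12 (cv2) and the standard library are available. Lean on these libraries where they do the work, as an engineer would, in place of code of your own. Each camera call takes 0.05 s, during which the arm holds its last target. There are 200 camera calls.

TASK

The small table loom leans to the right (seen from the robot) because the rubber pads under that side are gone. Push the thick wooden wedge, thin end first, under the middle of the low side panel until the loom sits level, without shoving the loom out of its place, and set the warp comb gently into the slotted back beam, all ten pins in their slots and its bar flush on the beam. Leave everything else on the table where it is.

Things in the scene. Friction and masses are not known exactly. Their poses are not given: they have to be found in the camera images.
- loom: Table loom (loose, 1.4 kg): open beech frame, 200 mm along its x (front to back beam), 280 wide along its y (right to left panel; cranks stand out 32 beyond the left face), 76 high. Origin centred, in the plane of the left feet's soles (rubber pads; they do not slip when the wedge goes in straight). It leans only by roll about its x: about 0.046 rad at the start, 0 when level
- loom_edge (a point): On the loom, loom axes: middle of the lower outer edge of the right side panel (200 long, 18 thick, 50 high), where the wedge goes in, pushed along +y. The edge is 6 mm above the table at the start, 18 mm when level. 6 mm stub feet, 30 long, stand at the panel's two ends; the 140 mm between them are open beneath
- beam_top (a point): On the loom, loom axes: middle of the flat top of the slotted back beam, 75 mm to +x, 140 mm to +y and 54 mm above loom_edge. The beam runs along y, 28 mm wide, with ten slots, each 9 x 9 mm and 26 deep, at 18 mm pitch along y, symmetric about this point (-81, -63 ... +81 mm)
- wedge_mid (a point): Thick wooden wedge (loose, 35 g): 110 mm long, 36 wide, flat underside; top slopes evenly from 3 mm at the thin end to 24 at the butt. Point at its centre, 6.75 mm above the underside. x points from butt to thin end (55 mm each way), y across. The loom is level when the panel's outer edge stands 79 mm from the thin end. Pushing takes 5 to 10 N; friction then keeps it there
- shim_mid (a point): A thin shim (loose), the same outline as the wedge, 110 x 36 mm, but only 10 mm thick at the butt and 2 mm at the thin end: too thin to level the loom, not to be used. Point at its centre, 3 mm above its underside; x to the thin end
- comb_grip (a point): Warp comb (loose, 110 g), pins down in its rest at the start: beech bar 190 x 26 x 10 mm, on top a grip ridge 150 long, 14 wide, 24 high; below, ten 5 mm round steel pins, 20 long, 18 mm pitch. Length along its y, x across, z up. Point in the middle of the ridge, 22 mm above the bar's underside, 12 below the ridge's top; seated, it lies 22 mm above beam_top. Either way round
- rest: The comb's rest, fixed to the table: dark wooden trough 216 mm long (its y), 46 mm wide, 32 mm high; its rims carry the comb's bar, and the pins hang in a 16 mm wide groove. Origin in the middle of its underside
- cone_a: Bystander: yarn cone standing, 68 mm across the foot, 124 mm tall; origin under its centre
- cone_b: Bystander: yarn cone, same size; origin under its centre
- bobbin: Bystander: wooden bobbin standing, 40 mm across, 50 mm tall; origin under its centre
- tin: Bystander: flat metal pin tin, 60 mm across, 34 mm tall; origin under its centre
- scissors: Bystander: scissors lying flat, 170 mm long, 60 mm over the finger loops; origin near the pivot
- tape: Bystander: tape measure lying flat, 56 mm across, 19 mm tall; origin under its centre
- pliers: Bystander: pliers lying flat, 150 mm long, 42 mm wide; origin near the pivot
There are look-alikes about, which are no part of the job. What is shaped like the part that bears wedge_mid but blue or turquoise is not meant.

How it is judged:
By the outcome, as a careful person would: the job done as asked, in the order asked, and still so for the second after the job is handed in, with the robot touching nothing.
It also fails if it takes over 69 s, if anything falls off the work surface, if the arm or the gripper's body presses on something with over 40 N, if the wrist force passes 120 N, or if a joint passes its speed limit or range.

## Working session

There is one attempt and no reset: what is moved stays moved. The work goes in short steps, each a Python script; the robot and the scene stay as the last script left them, time stands still between calls to the robot, and variables do not carry over. Pictures are saved under pics/ and viewed, about 8 in all and at most 12, crops included, and the job is handed in when it is done.

```bash
mkdir -p pics
cat > h.py <<'E'
import numpy as np, cv2
from rig import env
from scipy.spatial.transform import Rotation as Rn
def shot(n,f=None):
    s=env.read_state(); c=env.camera(n)
    if n=="wrist":
        q=s["tcp_rot"]; T=np.eye(4); q=np.array(q)
        T[:3,:3]=q if q.shape==(3,3) else Rn.from_quat(np.r_[q[1:],q[0]]).as_matrix()
        T[:3,3]=s["tcp_pos"]; M=T@np.array(c["mount"])
        c["R"]=M[:3,:3].T; c["t"]=-c["R"]@M[:3,3]
    c["R"]=np.array(c["R"]);c["t"]=np.array(c["t"])
    if f: cv2.imwrite("pics/"+f,c["pixels"][:,:,::-1]); np.savez("pics/"+f[:-4],**{k:np.array(c[k]) for k in("pixels","fx","fy","cx","cy","R","t")})
    return c
def load(f): return {k:v for k,v in np.load("pics/"+f+".npz").items()}
def ray(c,u,v):
    d=c["R"].T@np.array([(u-c["cx"])/c["fx"],(v-c["cy"])/c["fy"],1]); return -c["R"].T@c["t"],d
def onz(c,u,v,z):
    o,d=ray(c,u,v); return o+d*(z-o[2])/d[2]
def proj(c,X):
    p=c["R"]@np.array(X,float)+c["t"]; return np.array([c["fx"]*p[0]/p[2]+c["cx"],c["fy"]*p[1]/p[2]+c["cy"]])
def quat(a): # tool down, jaw axis x at angle a from world x
    x=np.array([np.cos(a),np.sin(a),0]);z=np.array([0,0,-1.]);y=np.cross(z,x)
    q=Rn.from_matrix(np.c_[x,y,z]).as_quat(); return [float(k) for k in np.r_[q[3],q[:3]]]
E
python3 - <<'E'
from h import *
s=env.read_state(); print(s)
for n in("top","scene"):
    c=shot(n,n+"0.png"); print(n,c["fx"],c["R"].round(3).tolist(),c["t"].round(1), -c["R"].T@c["t"])
E
```

```text
{'time': 0.0, 'joint_pos': array([-1.47927501e+00,  3.81214862e-01,  1.29825796e+00,  1.45961969e-05,
        1.46363111e+00, -2.15285928e-01]), 'qvel': array([-0.00033323, -0.00264349,  0.0015441 , -0.00072892, -0.00099989,
       -0.00047262]), 'joint_torque': array([ 6.74094754e-04, -4.37927306e+01, -2.24553394e+01,  7.13375397e-02,
        3.52911861e-02, -1.25111010e-04]), 'tcp_pos': array([ 166.09096061, -524.02152418,  238.12859741]), 'tcp_rot': array([ 0.57093306, -0.57012534,  0.41807724, -0.41737747]), 'wrist_force': array([-0.11309242,  0.30342806,  0.35820042]), 'wrist_torque': array([-0.04339335,  0.04104618, -0.02551497]), 'width': 88.04865510681418}
top 455.7992944679253 [[0.008, -1.0, 0.002], [-0.987, -0.008, -0.161], [0.161, -0.001, -0.987]] [   5.6  553.1 1435. ] [ 315.39264671   10.77389165 1505.22213967]
scene 422.1669197964515 [[-0.59, 0.807, 0.01], [0.699, 0.517, -0.493], [-0.403, -0.284, -0.87]] [ 345.3 -354.6 1623.5] [1106.06256295  365.99424271 1234.27225528]
```

View pics/top0.png

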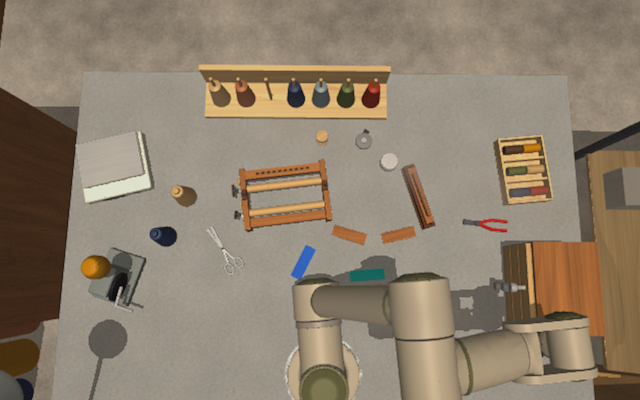

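View pics/scene0.png

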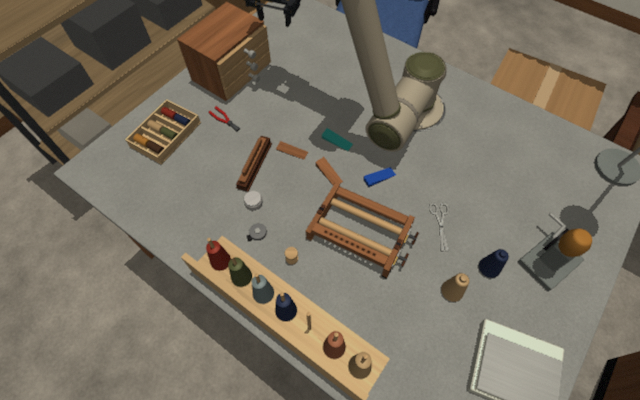

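Top view: the loom is at about px (245–330, 160–230), rolled slightly in yaw. Two brown wedges lie at (349,235) and (398,235), the comb rest at (419,197), and turquoise and blue look-alikes at (367,274) and (303,262). The scene view agrees.

Run:
```python
from h import *
c=load("top0")
for n,u,v,z in [("A",349,235,8),("B",398,235,8),("comb",419,197,50),("loomc",287,195,50),("blue",303,262,8),("turq",367,274,8),("edgeR",329,193,50)]: print(n,onz(c,u,v,z).round(0))
w=env.camera("wrist"); print(np.array(w["mount"]).round(3).tolist(),w["fx"],w["cx"],w["cy"])
for p,a in [((400,-120,330),1.57),((400,-120,330),-1.57),((400,-120,330),0),((400,-120,330),3.14)]: print(a,env.inverse_kinematics(p,quat(a)))
```

```text
A [440. -80.   8.]
B [ 441. -241.    8.]
comb [ 561. -304.   50.]
loomc [564. 123.  50.]
blue [351.  70.   8.]
turq [ 314. -138.    8.]
edgeR [572. -13.  50.]
[[1.0, 0.001, 0.001, 0.374], [-0.0, -0.273, 0.962, -146.398], [0.001, -0.962, -0.273, 70.342], [0.0, 0.0, 0.0, 1.0]] 326.7502275030101 320.1906979247965 194.42927647598714
1.57 [-1.33308831  0.01900042  2.43950638  1.75718758  1.42111983  2.23986651]
-1.57 [-0.36094836  0.70894501  1.18073426 -0.87890962  2.66405599  0.7506834 ]
0 None
3.14 [-0.96449988  0.5392202   1.54097159  0.95948939  2.36976791  2.36732148]
```

```bash
python3 - <<'E'
s=open('h.py').read()
i=s.index("def quat"); s=s[:i]+'''def quat(a,tilt=0): # tool y down, jaw axis x at angle a from world x; tilt about jaw axis (fingers' backs lean towards +tool z by tilt)
    x=np.array([np.cos(a),np.sin(a),0]);y=np.array([0,0,-1.]);z=np.cross(x,y)
    y2=np.cos(tilt)*y-np.sin(tilt)*z; z2=np.cross(x,y2)
    q=Rn.from_matrix(np.c_[x,y2,z2]).as_quat(); return [float(k) for k in np.r_[q[3],q[:3]]]
'''
open('h.py','w').write(s)
E
python3 - <<'E'
from h import *
s=env.read_state(); print(Rn.from_quat(np.r_[s["tcp_rot"][1:],s["tcp_rot"][0]]).as_matrix().round(2).tolist())
for a in (0,1.57,3.14,-1.57): print(a,env.inverse_kinematics((480,-110,260),quat(a)),env.inverse_kinematics((490,-60,40),quat(a,-.5)),env.inverse_kinematics((570,-90,40),quat(a,.5)))
# best: image right = tool x
a=-1.57
env.move_ptp((480,-110,260),quat(a)); env.dwell(.2); c=shot("wrist","w1.png"); print(env.read_state()["time"],env.read_state()["tcp_pos"])
E
```

```text
[[0.3, -0.0, 0.95], [-0.95, 0.0, 0.3], [-0.0, -1.0, 0.0]]
0 [-4.66207275e-01  2.63502762e-01  1.41048437e+00 -4.44089210e-16
  1.46760553e+00 -4.66207275e-01] [-0.57890091  0.61909362  1.668179    0.44845421  1.18258614 -0.82030278] [-0.154946    0.67526586  1.52539161 -0.61850889  0.95609416  0.21331918]
1.57 [-4.66207275e-01  2.63502762e-01  1.41048437e+00 -4.44089210e-16
  1.46760553e+00 -2.03620727e+00] [-0.29114072  0.72716933  1.39655209 -0.13802613  1.50076253 -1.81751421] [-0.4560189   0.5524654   1.84497237  0.64934181  0.35607703 -2.59497879]
3.14 [-0.46620727  0.26350276  1.41048437  0.          1.46760553  2.67697803] [-0.11865955  0.58851966  1.74802091 -0.6758653   0.86505851 -2.79523158] [-0.54765945  0.72004501  1.41410167  0.43794341  1.3096969   2.41563591]
-1.57 [-4.66207275e-01  2.63502762e-01  1.41048437e+00 -4.44089210e-16
  1.46760553e+00  1.10379273e+00] [-0.47970828  0.47436278  2.07392373  1.01323662  0.26421916  0.14451336] [-0.29928845  0.84130171  1.11941418 -0.14278141  1.66096     1.2926971 ]
2.2833 [ 479.93493989 -110.4267682   259.96426786]
```

View pics/w1.png

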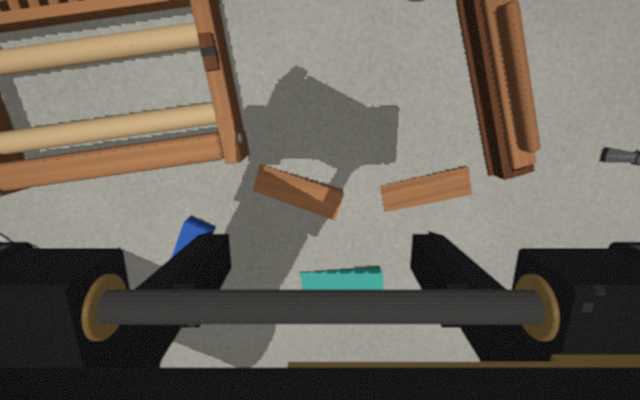

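Close view: the loom's right panel is at (195–245, 0–160), wedge piece A at (298,192), piece B at (426,188) and the comb in its rest at (500,85). I'll enlarge A and B to tell wedge from shim and find the thin ends.

Run:
```python
from h import *
i=cv2.imread("pics/w1.png")[100:230,190:480]; cv2.imwrite("pics/w1c.png",cv2.resize(i,None,fx=2.7,fy=2.7,interpolation=cv2.INTER_CUBIC))
```

```text
(no output)
```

View pics/w1c.png

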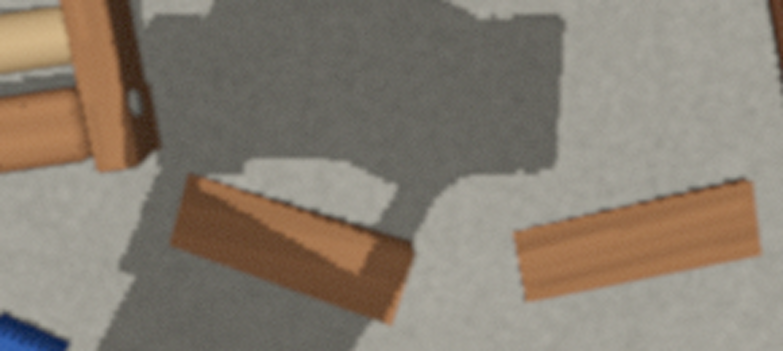

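Run:
```python
from h import *
print(env.inverse_kinematics((440,-300,150),quat(0,-.75)))
env.move_ptp((440,-300,150),quat(0,-.75)); env.dwell(.1); c=shot("wrist","w2.png"); print(env.read_state()["time"],-c["R"].T@c["t"])
i=cv2.imread("pics/w2.png")[0:330]; cv2.imwrite("pics/w2c.png",cv2.resize(i,(800,412),interpolation=cv2.INTER_CUBIC))
```

```text
[-1.00227862  0.67959948  1.23390618  0.39422464  1.87039467 -1.01135126]
4.2667 [ 441.03812075 -348.24762644  305.01688384]
```

View pics/w2c.png

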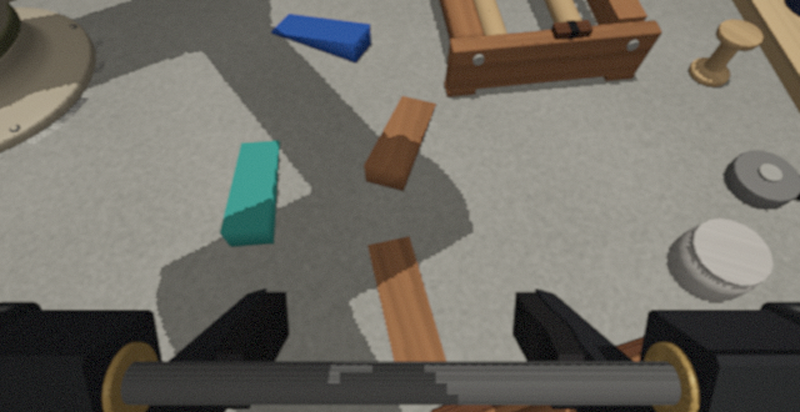

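The view from −y shows A at (400,142) with one end face toward the camera, B at (405,300), turquoise at (250,190), and the loom's panel with its stub feet at (450–655, 30–95). I'll enlarge A and B once.

Run:
```python
from h import *
i=cv2.imread("pics/w2.png"); s=640/800
a=i[70:160,280:360]; b=i[185:290,285:365]
z=lambda m:cv2.resize(m,None,fx=5,fy=5,interpolation=cv2.INTER_CUBIC)
A,B=z(a),z(b); h=max(len(A),len(B)); P=lambda m:np.pad(m,((0,h-len(m)),(0,0),(0,0)))
o=np.hstack([P(A),P(B)]); o=np.clip(o*1.5,0,255).astype(np.uint8)
cv2.imwrite("pics/w2z.png",o); print(o.shape)
```

```text
(525, 800, 3)
```

View pics/w2z.png

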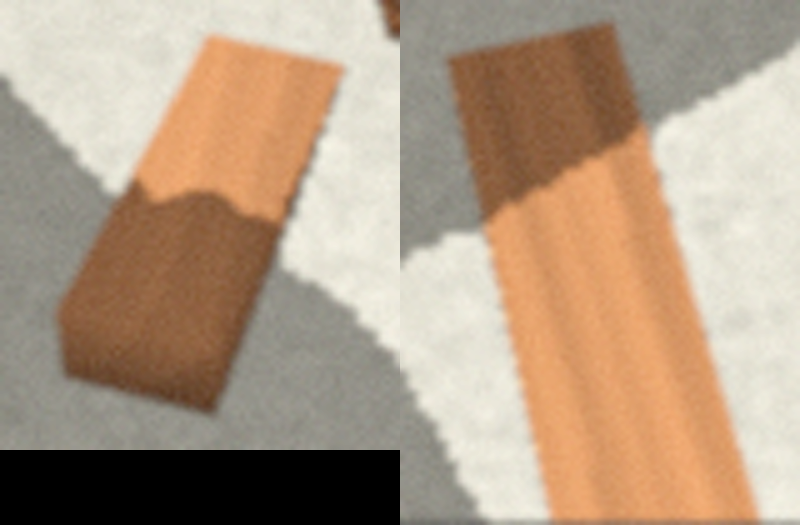

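A shows an end face about 12 px tall, which is 24 mm there, so A is the thick wedge with its butt toward −y. B is the thin shim. Next I compute poses.

Run:
```python
from h import *
c=load("w2"); p=lambda u,v,z:onz(c,u,v,z)
bl,br=p(293.4,145.4,0),p(322.6,152.6,0); tl,tr=p(322,77.2,3),p(349,83.2,3); bt=p(291.6,132.6,24)
print("butt",bl.round(1),br.round(1),bt.round(1),"thin",tl.round(1),tr.round(1))
b=(bl+br)/2;t=(tl+tr)/2; print("len",np.linalg.norm((t-b)[:2]),"wid",np.linalg.norm((br-bl)[:2]),np.linalg.norm((tr-tl)[:2]),"mid",(b+t)/2,"yaw",np.arctan2(*(t-b)[[1,0]]))
f1,f2=p(357.6,76,0),p(508,62.4,0); print("feet",f1,f2,np.linalg.norm(f2-f1),"mid",(f1+f2)/2,"yaw",np.arctan2(*(f2-f1)[[1,0]]))
# panel in w1: outer edge segments
w=load("w1")
for n,X in [("butt",(b+t)/2),("thin",t),("f1",f1),("f2",f2)]: print(n,proj(w,X).round(1))
```

```text
butt [ 409.8 -129.2    0. ] [ 443. -139.    0.] [ 409.7 -129.7   24. ] thin [442.5 -25.6   3. ] [476.4 -36.    3. ]
len 108.43030913375655 wid 34.60072564011684 35.52122115615251 mid [442.92372336 -82.45308475   1.5       ] yaw 1.2613557769933146
feet [488.33552804 -20.28801398   0.        ] [688.34446076   4.46536667   0.        ] 201.53486799841713 mid [588.3399944   -7.91132366   0.        ] yaw 0.12313524058357032
butt [297.8 189. ]
thin [256.6 176.6]
f1 [247.4 153.5]
f2 [213.4 -30.9]
```

```bash
cat >> h.py <<'E'
def st(*k):
    s=env.read_state(); print({i:np.round(s[i],2).tolist() for i in ("time","tcp_pos","wrist_force","width")+k})
LY=0.1231; ex=np.array([np.cos(LY),np.sin(LY)]); ey=np.array([-ex[1],ex[0]]); M=np.array([588.3,-7.9])
E
python3 - <<'E'
from h import *
yw=1.261; d=np.array([np.cos(yw),np.sin(yw)]); g=np.array([443,-82.5])-41*d
q=quat(yw-np.pi/2,-.5); q2=quat(LY,-.5); P=M-(15+96)*ey
for z in (6,22,100): print(env.inverse_kinematics((*g,z),q), env.inverse_kinematics((*P,z),q2))
env.gripper_to(66)
env.move_ptp((*g,90),q); env.movel((*g,6.5),max_speed=120); st()
env.gripper_to(20); st()
env.movel((*g,20),max_speed=100)
env.movel((*P,20),q2,max_speed=150); env.dwell(.1); c=shot("wrist","w3.png"); st()
E
```

```text
[-0.79804886  0.62149823  1.86783784  0.53686296  0.97529402 -0.86647466] [-0.54580024  0.83527289  1.26078704  0.39256511  1.38693033 -0.80877733]
[-0.79804886  0.58858383  1.85778523  0.52272862  1.01237308 -0.84056842] [-0.54580024  0.81397736  1.2523618   0.39061631  1.41440164 -0.79726832]
[-0.79804886  0.44153538  1.78822943  0.47096802  1.20302001 -0.72532919] [-0.54580024  0.71974735  1.19250988  0.38563414  1.55706381 -0.73879337]
{'time': 6.42, 'tcp_pos': [430.76, -121.98, 6.8], 'wrist_force': [0.65, 0.46, 0.37], 'width': 66.03}
{'time': 6.98, 'tcp_pos': [430.56, -121.58, 6.7], 'wrist_force': [-1.09, -0.28, 3.05], 'width': 35.53}
{'time': 8.7, 'tcp_pos': [601.52, -118.19, 20.12], 'wrist_force': [0.45, -1.01, -0.86], 'width': 36.02}
```

View pics/w3.png

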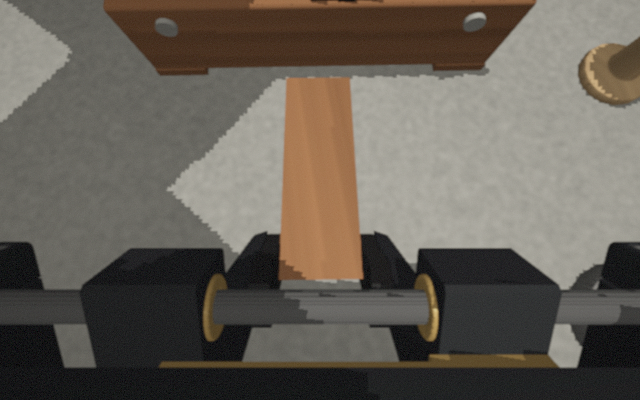

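The wedge is held straight. Its thin end is at (287–352, 78), the panel's feet are at (157,74) and (487,69), and the gap between them is centred near u=321.

Run:
```python
from h import *
c=load("w3"); p=lambda u,v,z:onz(c,u,v,z)
f1,f2=p(158,74,0),p(487,69.5,0); print("feet",f1,f2,np.linalg.norm(f2-f1),"mid",(f1+f2)/2,"yaw",np.arctan2(*(f2-f1)[[1,0]]))
t1,t2=p(287,78,16.5),p(352,78,16.5); b1,b2=p(279,279,37.5),p(362,279,37.5)
t=(t1+t2)/2;b=(b1+b2)/2; print(t1,t2,np.linalg.norm(t2-t1),"wedge thin",t,"butt",b,np.linalg.norm((t-b)[:2]),"yaw-90",np.arctan2(*(t-b)[[1,0]])-np.pi/2)
m=((f1+f2)/2)[:2]; print("thin rel M:",(t[:2]-m)@ex,(t[:2]-m)@ey)
```

```text
feet [ 4.87840246e+02 -2.17139163e+01 -2.84217094e-14] [ 6.91558338e+02  6.41127903e+00 -2.84217094e-14] 205.65040126391176 mid [ 5.89699292e+02 -7.65131865e+00 -2.84217094e-14] yaw 0.13719213071291472
[571.43612944 -24.87656312  16.5       ] [607.93034061 -20.40600318  16.5       ] 36.76701450199957 wedge thin [589.68323502 -22.64128315  16.5       ] butt [ 603.70813867 -131.25805834   37.5       ] 109.51849969035742 yaw-90 0.1284122994663015
thin rel M: -1.8565434184304617 -14.874560161294246
```

Run:
```python
from h import *
s=env.read_state(); P=np.array(s["tcp_pos"][:2]); q=quat(0.128,-.5)
e=np.array([-np.sin(.128),np.cos(.128)]); P0=np.array([601.9,-118.1])
env.movel((*P0,6.5),q,max_speed=60); st()
for d in (25,50,75,90):
    env.movel((*(P0+d*e),6.5),max_speed=40); st()
env.dwell(.1); shot("wrist","w4.png")
```

```text
{'time': 9.07, 'tcp_pos': [601.9, -118.31, 6.12], 'wrist_force': [-0.25, -0.96, 1.13], 'width': 35.68}
{'time': 9.85, 'tcp_pos': [598.77, -93.38, 6.5], 'wrist_force': [-0.59, 0.55, -0.76], 'width': 36.0}
{'time': 10.62, 'tcp_pos': [595.9, -69.15, 6.46], 'wrist_force': [1.36, -6.73, -2.39], 'width': 35.58}
{'time': 11.4, 'tcp_pos': [592.32, -43.81, 6.3], 'wrist_force': [0.16, -2.93, -3.0], 'width': 35.52}
{'time': 11.92, 'tcp_pos': [590.19, -28.49, 6.34], 'wrist_force': [1.01, -0.61, -4.22], 'width': 35.87}
```

View pics/w4.png

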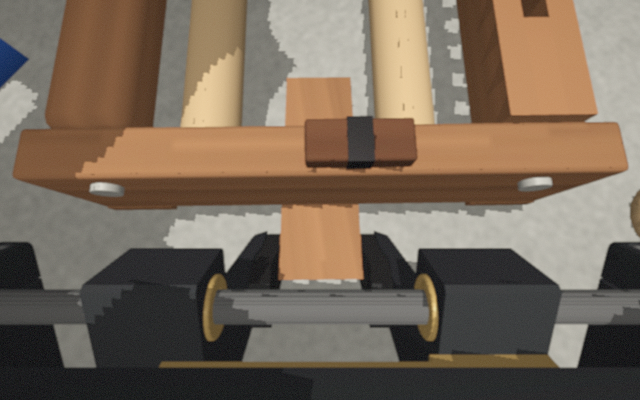

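The wedge is in and hasn't slipped in the grip: its thin end is still at v=78 and its butt at v=279. The panel's lower edge crosses it at v≈205.

Run:
```python
from h import *
c=load("w4"); p=lambda u,v,z:onz(c,u,v,z)
t=(p(287,78,3)+p(351,78,3))/2; b=(p(279,279,24)+p(362,279,24))/2; e=(b-t)[:2]; L=np.linalg.norm(e); e/=L
print("L",L,"thin",t,"yaw",np.arctan2(-e[1],-e[0])-np.pi/2)
g=cv2.cvtColor(c["pixels"],cv2.COLOR_RGB2GRAY); print(g[190:222,300:345].mean(1).round(0).tolist())
for v in (202,204,206,208):
    o,d=ray(c,320,v)
    # height z = 3+21/110*s
    s=0
    for _ in range(30): X=onz(c,320,v,3+21/110*s); s=(X-t)[:2]@e
    print(v,"edge from thin",round(s,1),X.round(1))
# foot corners: lower outer corners of panel
for u1,v1,u2,v2,z in [(115,208,530,204,12),(15,178,626,170,68)]:
    a,b2=p(u1,v1,z),p(u2,v2,z); print(z,a.round(1),b2.round(1),np.linalg.norm(a-b2),((a+b2)/2).round(1),np.arctan2(*(b2-a)[[1,0]]))
```

```text
L 109.43582805638414 thin [577.65983716  66.84446711   3.        ] yaw 0.13676713329744672
[64.0, 66.0, 67.0, 69.0, 71.0, 71.0, 71.0, 70.0, 70.0, 70.0, 68.0, 67.0, 68.0, 76.0, 92.0, 111.0, 128.0, 144.0, 153.0, 156.0, 156.0, 155.0, 156.0, 155.0, 156.0, 156.0, 156.0, 156.0, 156.0, 155.0, 156.0, 156.0]
202 edge from thin 74.4 [587.8  -6.9  17.2]
204 edge from thin 75.4 [588.   -7.9  17.4]
206 edge from thin 76.4 [588.1  -8.9  17.6]
208 edge from thin 77.4 [588.2  -9.9  17.8]
12 [489.1 -21.6  12. ] [689.2   6.3  12. ] 201.97503210865085 [589.2  -7.7  12. ] 0.13835691471312625
68 [491.8 -21.9  68. ] [685.    5.7  68. ] 195.15132898882257 [588.4  -8.1  68. ] 0.14194279494085657
```

```bash
sed -i 's/^LY=.*/LY=0.138; ex=np.array([np.cos(LY),np.sin(LY)]); ey=np.array([-ex[1],ex[0]]); M=np.array([589.0,-7.8])/' h.py
python3 - <<'E'
from h import *
q=quat(0.128,-.5); P=np.array([590.4,-28.8])+3.4*ey
env.movel((*P,6.5),max_speed=25); env.dwell(.1); st()
env.gripper_to(56); st()
B=P-45*ey
env.movel((*B,30),max_speed=120); env.dwell(.15); c=shot("wrist","w5.png"); st()
p=lambda u,v,z:onz(c,u,v,z)
g=cv2.cvtColor(c["pixels"],cv2.COLOR_RGB2GRAY)
for X in [(*(M-31*ey),24),(*M,18),(*(M-100*ex),18),(*(M+100*ex),18)]: print(proj(c,X).round(1))
E
```

```text
{'time': 12.47, 'tcp_pos': [590.02, -25.58, 6.48], 'wrist_force': [1.45, -3.28, -5.21], 'width': 35.44}
{'time': 12.95, 'tcp_pos': [589.91, -25.28, 6.62], 'wrist_force': [-0.72, -0.27, 0.27], 'width': 56.09}
{'time': 13.72, 'tcp_pos': [595.85, -69.26, 29.68], 'wrist_force': [0.27, -0.07, 0.36], 'width': 56.41}
[322.  191.6]
[321.5 140.8]
[145.  142.3]
[498.1 139.2]
```

View pics/w5.png

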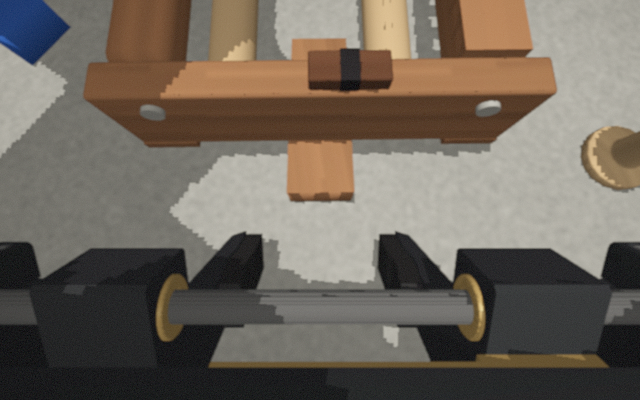

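Wedge in place: predicted butt top is v 191.6 (seen at about 193), edge v 140.8 (seen at about 140), and the loom has not moved. Next is the comb.

Run:
```python
from h import *
c5=load("w5"); g=cv2.cvtColor(c5["pixels"],cv2.COLOR_RGB2GRAY); pr=g[132:206,300:342].mean(1); print([(132+i,int(v)) for i,v in enumerate(pr)][::1])
c=load("top0"); a,b=onz(c,406,166,32),onz(c,430,227,32); print(a,b,np.arctan2(*(a-b)[[1,0]]))
w=load("w1"); a2,b2=onz(w,512,2,66),onz(w,531,150,66); print(a2,b2,np.arctan2(*(a2-b2)[[1,0]]))
yc=float(np.arctan2(*(a2-b2)[[1,0]])); 
C=np.array([561,-304.]); zh=np.array([np.cos(yc),np.sin(yc)])
q=quat(yc-np.pi/2); T=C-50*zh
env.gripper_to(50); s=env.read_state()
env.movel((float(s["tcp_pos"][0]),float(s["tcp_pos"][1])-30,130),max_speed=250)
env.move_ptp((*T,214),q); env.dwell(.2); shot("wrist","w6.png"); st("tcp_rot")
```

```text
[(132, 65), (133, 63), (134, 62), (135, 62), (136, 64), (137, 64), (138, 66), (139, 71), (140, 85), (141, 100), (142, 120), (143, 137), (144, 145), (145, 146), (146, 146), (147, 146), (148, 146), (149, 146), (150, 146), (151, 146), (152, 146), (153, 146), (154, 146), (155, 146), (156, 146), (157, 146), (158, 146), (159, 146), (160, 146), (161, 146), (162, 146), (163, 146), (164, 146), (165, 146), (166, 146), (167, 147), (168, 147), (169, 146), (170, 147), (171, 146), (172, 147), (173, 147), (174, 147), (175, 147), (176, 147), (177, 147), (178, 146), (179, 146), (180, 146), (181, 145), (182, 146), (183, 146), (184, 146), (185, 146), (186, 146), (187, 146), (188, 146), (189, 146), (190, 146), (191, 144), (192, 135), (193, 123), (194, 113), (195, 105), (196, 97), (197, 89), (198, 80), (199, 72), (200, 83), (201, 124), (202, 161), (203, 179), (204, 183), (205, 184)]
[ 668.11177466 -267.68747395   32.        ] [ 465.85968704 -341.14109438   32.        ] 0.3483666000729904
[ 639.69336245 -288.96460428   66.        ] [ 502.23079192 -330.92004185   66.        ] 0.29623296757845535
{'time': 15.98, 'tcp_pos': [513.38, -318.2, 213.54], 'wrist_force': [0.64, -0.21, 0.02], 'width': 50.26, 'tcp_rot': [0.57, -0.57, 0.42, -0.42]}
```

View pics/w6.png

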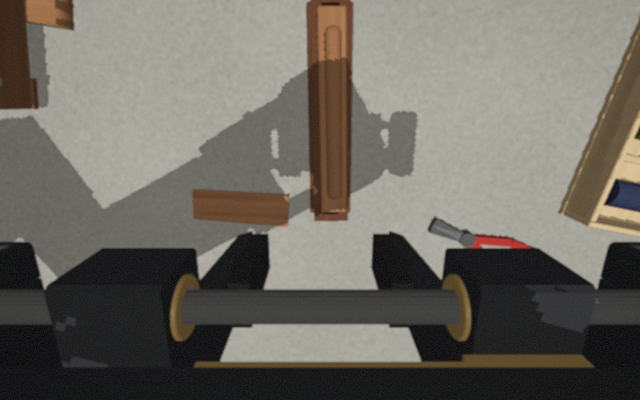

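The ridge shows as a light strip from about (333,26) to (334,199), with the rest spanning u 308–352. Cast the ends and check the lengths.

Run:
```python
from h import *
c=load("w6"); im=c["pixels"].astype(int)
for v in (60,120,170): print(v,[(u,int(im[v-3:v+4,u].sum(1).mean())) for u in range(304,358,2)])
for u in (333,): print([(v,int(im[v,u-3:u+4].sum(1).mean())) for v in list(range(0,36,2))+list(range(184,226,2))])
a,b=onz(c,332.5,26,66),onz(c,334,199,66); print(a,b,np.linalg.norm(a-b),(a+b)/2,np.arctan2(*(a-b)[[1,0]]))
```

```text
60 [(304, 502), (306, 451), (308, 246), (310, 215), (312, 214), (314, 219), (316, 200), (318, 225), (320, 305), (322, 295), (324, 259), (326, 216), (328, 241), (330, 266), (332, 283), (334, 277), (336, 256), (338, 246), (340, 213), (342, 244), (344, 245), (346, 208), (348, 197), (350, 224), (352, 393), (354, 502), (356, 496)]
120 [(304, 328), (306, 327), (308, 247), (310, 132), (312, 133), (314, 139), (316, 138), (318, 149), (320, 209), (322, 234), (324, 230), (326, 186), (328, 197), (330, 212), (332, 220), (334, 224), (336, 219), (338, 212), (340, 197), (342, 234), (344, 244), (346, 194), (348, 137), (350, 178), (352, 314), (354, 327), (356, 331)]
170 [(304, 395), (306, 380), (308, 356), (310, 205), (312, 135), (314, 142), (316, 145), (318, 141), (320, 177), (322, 230), (324, 248), (326, 219), (328, 185), (330, 204), (332, 212), (334, 222), (336, 224), (338, 218), (340, 198), (342, 223), (344, 245), (346, 197), (348, 144), (350, 220), (352, 315), (354, 326), (356, 326)]
[(0, 221), (2, 144), (4, 104), (6, 315), (8, 365), (10, 366), (12, 365), (14, 367), (16, 366), (18, 366), (20, 364), (22, 365), (24, 355), (26, 297), (28, 323), (30, 344), (32, 347), (34, 347), (184, 221), (186, 217), (188, 220), (190, 219), (192, 219), (194, 219), (196, 207), (198, 203), (200, 232), (202, 241), (204, 243), (206, 237), (208, 244), (210, 324), (212, 205), (214, 191), (216, 229), (218, 226), (220, 294), (222, 474), (224, 491)]
[ 640.45859335 -289.9339435    66.        ] [ 500.65139306 -335.99244895   66.        ] 147.19863850410104 [ 570.5549932  -312.96319623   66.        ] 0.31824519027259923
```

Run:
```python
from h import *
c=load("w6"); print("cam",-c["R"].T@c["t"])
for n,u1,v1,u2,v2,z in [("bar",332,5,333,211,42),("rest",330,2.5,331,220,32),("ridge",334,26.5,334.5,198,66)]:
    a,b=onz(c,u1,v1,z),onz(c,u2,v2,z); print(n,a.round(1),b.round(1),np.linalg.norm(a-b).round(1),((a+b)/2).round(1),np.arctan2(*(a-b)[[1,0]]).round(3))
# widths: bar edges u 319..346 at v 60,170 z42 ; rest 307.5..351.5
for v,us in ((60,(318.8,346)),(170,(319.7,347))): print(v,[onz(c,u,v,42).round(1) for u in us])
```

```text
cam [ 580.87205217 -297.9740915   359.7103167 ]
bar [ 660.9 -283.8   42. ] [ 481.6 -342.    42. ] 188.6 [ 571.3 -312.9   42. ] 0.314
rest [ 664.8 -281.1   32. ] [ 468.2 -344.5   32. ] 206.6 [ 566.5 -312.8   32. ] 0.312
ridge [ 640.5 -291.2   66. ] [ 501.7 -336.1   66. ] 145.8 [ 571.1 -313.7   66. ] 0.313
60 [array([ 615.1, -285.9,   42. ]), array([ 622.3, -309.4,   42. ])]
170 [array([ 518.5, -316.4,   42. ]), array([ 526.4, -342.3,   42. ])]
```

Run:
```python
from h import *
Bt=M+75*ex+140*ey; T=Bt-50*ey; print(Bt)
print(env.inverse_kinematics((*T,220),quat(LY)),env.inverse_kinematics((*Bt,84),quat(LY)),env.inverse_kinematics((*Bt,84),quat(LY+np.pi)))
env.gripper_to(50) if abs(env.read_state()["width"]-50)>3 else 0
env.move_ptp((*T,220),quat(LY)); env.dwell(.25); shot("wrist","w7.png"); st()
```

```text
[644.02824595 141.18621462]
[-3.98182362e-02  5.86492435e-01  9.96783256e-01 -4.44089210e-16
  1.55831696e+00 -1.77818236e-01] [ 3.66392898e-02  7.01964691e-01  1.18226267e+00 -4.44089210e-16
  1.25736530e+00 -1.01360710e-01] None
{'time': 17.87, 'tcp_pos': [650.96, 91.07, 220.0], 'wrist_force': [0.27, 0.07, -0.33], 'width': 50.03}
```

View pics/w7.png

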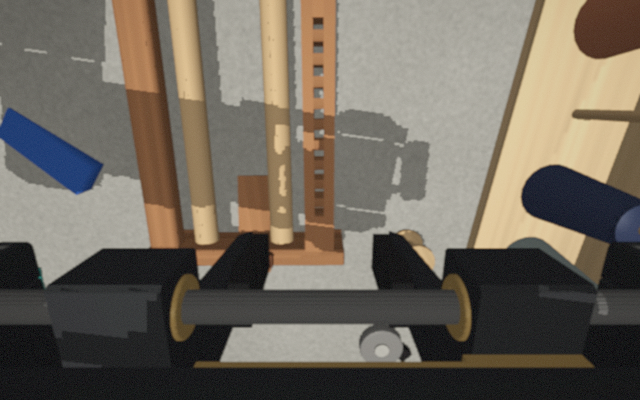

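Ten slots are visible in the beam at u≈318, v≈21 to 210, with beam edges at u≈303–335. Extract them by colour.

Run:
```python
from h import *
c=load("w7"); im=c["pixels"].astype(int)
hsv=cv2.cvtColor(c["pixels"],cv2.COLOR_RGB2HSV); S=hsv[...,1]; V=hsv[...,2]
for v in (10,33,105,176,205,225): print(v,[(u,S[v,u],V[v,u]) for u in list(range(298,308))+list(range(330,340))])
print("prof",[(v,int(S[v,316:321].mean()),int(V[v,316:321].mean())) for v in range(8,224,1)])
for v in (21,116,210): print(v,[(u,S[v,u],V[v,u]) for u in range(308,330)])
```

```text
10 [(298, np.uint8(15), np.uint8(170)), (299, np.uint8(19), np.uint8(172)), (300, np.uint8(48), np.uint8(177)), (301, np.uint8(100), np.uint8(179)), (302, np.uint8(132), np.uint8(180)), (303, np.uint8(132), np.uint8(182)), (304, np.uint8(127), np.uint8(181)), (305, np.uint8(123), np.uint8(183)), (306, np.uint8(126), np.uint8(182)), (307, np.uint8(127), np.uint8(181)), (330, np.uint8(128), np.uint8(181)), (331, np.uint8(128), np.uint8(182)), (332, np.uint8(127), np.uint8(183)), (333, np.uint8(122), np.uint8(184)), (334, np.uint8(119), np.uint8(175)), (335, np.uint8(96), np.uint8(154)), (336, np.uint8(48), np.uint8(123)), (337, np.uint8(15), np.uint8(118)), (338, np.uint8(16), np.uint8(141)), (339, np.uint8(13), np.uint8(162))]
33 [(298, np.uint8(15), np.uint8(174)), (299, np.uint8(18), np.uint8(174)), (300, np.uint8(38), np.uint8(176)), (301, np.uint8(77), np.uint8(181)), (302, np.uint8(111), np.uint8(186)), (303, np.uint8(129), np.uint8(186)), (304, np.uint8(128), np.uint8(187)), (305, np.uint8(126), np.uint8(186)), (306, np.uint8(124), np.uint8(187)), (307, np.uint8(128), np.uint8(1
[... 8497 characters left out ...]
121)), (311, np.uint8(136), np.uint8(124)), (312, np.uint8(138), np.uint8(122)), (313, np.uint8(133), np.uint8(119)), (314, np.uint8(135), np.uint8(102)), (315, np.uint8(138), np.uint8(83)), (316, np.uint8(126), np.uint8(75)), (317, np.uint8(144), np.uint8(76)), (318, np.uint8(161), np.uint8(73)), (319, np.uint8(143), np.uint8(73)), (320, np.uint8(143), np.uint8(75)), (321, np.uint8(138), np.uint8(74)), (322, np.uint8(131), np.uint8(80)), (323, np.uint8(134), np.uint8(95)), (324, np.uint8(129), np.uint8(113)), (325, np.uint8(139), np.uint8(119)), (326, np.uint8(146), np.uint8(119)), (327, np.uint8(136), np.uint8(120)), (328, np.uint8(139), np.uint8(121)), (329, np.uint8(136), np.uint8(122))]
```

Run:
```python
from h import *
c=load("w7")
vs=[(17.3,28.7),(41.4,52.4),(64.9,75.5),(87,97.5),(108.9,119),(129.1,139.7),(149.4,159.8),(168.7,179.2),(188,197.8),(206.3,215.8)]
P=np.array([(onz(c,317.8+.9*(a-20)/190,a,72)+onz(c,317.8+.9*(b-20)/190,b,72))[:2]/2 for a,b in vs])
d=P[0]-P[-1]; print("yaw",np.arctan2(d[1],d[0])-np.pi/2,"pitch",np.linalg.norm(d)/9,"mid",P.mean(0),(P[0]+P[-1])/2)
e=d/np.linalg.norm(d); print(((P-P.mean(0))@e).round(1))
for v in (10,105,205): 
    l,r={10:(300.9,335.6),105:(302.3,334.9),205:(304.2,333.8)}[v]; a,b=onz(c,l,v,72),onz(c,r,v,72); print(((a+b)/2).round(1),np.linalg.norm(a-b).round(1))
print("slot w",np.linalg.norm(onz(c,313.2,116,72)-onz(c,323.7,116,72)))
print("cam",-c["R"].T@c["t"],"pred",M+75*ex+140*ey)
```

```text
yaw 0.14080907260019204 pitch 17.962140652854533 mid [642.72452208 140.81577086] [642.71911792 140.8538962 ]
[ 80.9  62.9  44.8  27.    8.8  -8.9 -26.9 -44.8 -62.9 -80.8]
[630.4 230.4  72. ] 28.0
[640.8 157.1  72. ] 28.3
[653.5  66.9  72. ] 28.0
slot w 9.2063588226046
cam [642.30902292 159.70806253 366.39292491] pred [644.02824595 141.18621462]
```

The fit agrees: slot pitch is 17.96 mm and slot width 9.2 mm at z = 72, so the loom is level. Beam top is at (642.7, 140.8), yaw 0.140. Now grasp the comb.

Run:
```python
from h import *
yc=.315; C=(571.1,-313.2); q=quat(yc-np.pi/2)
env.move_ptp((*C,110),q); env.movel((*C,60),max_speed=120); env.movel((*C,44.5),max_speed=40); st()
env.gripper_to(8); st()
env.movel((*C,60),max_speed=40); st(); env.movel((*C,150),max_speed=120); env.dwell(.2); st()
B=(642.7,140.8); q2=quat(.140)
env.move_ptp((*B,150),q2); env.dwell(.3); st("wrist_torque")
```

```text
{'time': 20.54, 'tcp_pos': [571.09, -313.24, 44.39], 'wrist_force': [0.24, 0.59, 1.13], 'width': 50.07}
{'time': 21.18, 'tcp_pos': [571.11, -313.19, 44.58], 'wrist_force': [-0.67, -0.05, 0.94], 'width': 13.86}
{'time': 21.72, 'tcp_pos': [571.11, -313.16, 60.13], 'wrist_force': [-0.44, -0.14, -1.49], 'width': 13.53}
{'time': 22.82, 'tcp_pos': [570.92, -313.09, 149.23], 'wrist_force': [-0.13, 0.34, -0.94], 'width': 13.54}
{'time': 24.8, 'tcp_pos': [642.82, 140.26, 149.97], 'wrist_force': [0.44, -1.45, -0.47], 'width': 13.86, 'wrist_torque': [-0.04, -0.08, 0.01]}
```

Run:
```python
from h import *
c=shot("wrist","w8.png"); s=env.read_state(); e=np.array([-np.sin(.14),np.cos(.14)]); T=s["tcp_pos"]
zt=T[2]-2.5
for k,z in ((95,zt),(75,zt+24),(-75,zt+24)): X=np.r_[T[:2]+k*e,z]; print(k,proj(c,X).round(1))
u,v=proj(c,np.r_[T[:2]+95*e,zt]).round().astype(int); im=c["pixels"].astype(int)
print([(i,im[i,u-5:u+6].mean(0).astype(int).tolist()) for i in range(max(v-12,0),v+45,2)])
```

```text
95 [318.7  37.9]
75 [318.4  85.6]
-75 [318.9 409.3]
[(26, [198, 147, 103]), (28, [198, 148, 103]), (30, [198, 148, 103]), (32, [199, 147, 103]), (34, [199, 148, 103]), (36, [200, 148, 104]), (38, [200, 148, 104]), (40, [191, 140, 97]), (42, [161, 115, 79]), (44, [177, 129, 89]), (46, [184, 135, 93]), (48, [185, 135, 94]), (50, [185, 135, 94]), (52, [185, 135, 94]), (54, [185, 135, 94]), (56, [185, 136, 94]), (58, [185, 135, 94]), (60, [185, 136, 94]), (62, [185, 135, 93]), (64, [185, 135, 94]), (66, [184, 135, 94]), (68, [185, 135, 94]), (70, [184, 134, 93]), (72, [185, 135, 94]), (74, [184, 135, 94]), (76, [184, 136, 94]), (78, [185, 135, 94]), (80, [185, 135, 94]), (82, [185, 136, 94])]
```

View pics/w8.png

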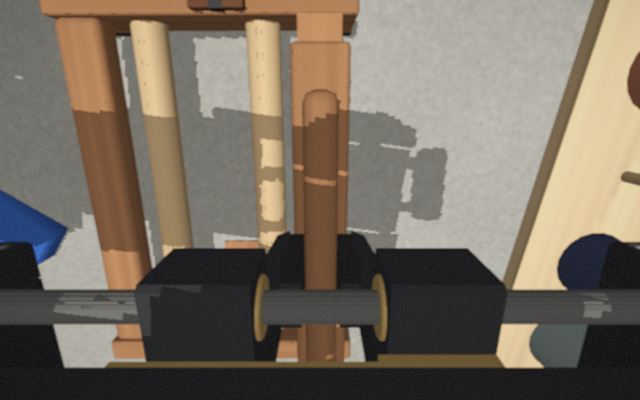

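In hand, the comb's bar is at u 292–349 with its end at v≈41, against a prediction of (318.7, 37.9). That is about 1 mm off both ways, inside the ±2 mm slot play. I'll apply about half of it and lower with force checks.

Run:
```python
from h import *
a=.140; X=np.array([np.cos(a),np.sin(a)]); Y=np.array([-X[1],X[0]])
B=np.array([642.7,140.8])-.5*X+.7*Y; print(B)
env.movel((*B,112),quat(a),max_speed=100); env.dwell(.3); st()
f0=np.mean([env.read_state()["wrist_force"]],0)
for z in (104,101,98,95,92,89):
    env.movel((*B,z),max_speed=20); env.dwell(.1); st("wrist_torque")
    f=env.read_state()["wrist_force"]
    if np.linalg.norm(np.array(f)-f0)>6: print("CONTACT"); break
```

```text
[642.10721182 141.42337964]
{'time': 25.68, 'tcp_pos': [642.27, 141.43, 112.49], 'wrist_force': [-0.19, 0.09, -0.88], 'width': 13.36}
{'time': 26.33, 'tcp_pos': [642.17, 141.42, 104.09], 'wrist_force': [0.07, -0.66, -0.74], 'width': 13.88, 'wrist_torque': [-0.02, -0.09, -0.05]}
{'time': 26.73, 'tcp_pos': [642.12, 141.44, 100.99], 'wrist_force': [0.09, -0.58, -1.22], 'width': 13.44, 'wrist_torque': [0.07, -0.08, -0.01]}
{'time': 27.13, 'tcp_pos': [642.13, 141.44, 98.03], 'wrist_force': [0.16, -0.24, -1.91], 'width': 13.71, 'wrist_torque': [-0.0, -0.13, -0.01]}
{'time': 27.53, 'tcp_pos': [642.12, 141.43, 94.99], 'wrist_force': [0.12, 0.22, -0.91], 'width': 14.0, 'wrist_torque': [-0.06, -0.09, 0.02]}
{'time': 27.93, 'tcp_pos': [642.12, 141.43, 91.99], 'wrist_force': [-0.54, 0.33, -0.55], 'width': 13.68, 'wrist_torque': [0.0, -0.14, -0.07]}
{'time': 28.33, 'tcp_pos': [642.14, 141.42, 89.01], 'wrist_force': [-0.65, -0.4, -1.54], 'width': 13.41, 'wrist_torque': [-0.05, -0.1, 0.02]}
```

All pins are in the slots with no contact. Lower the last 5 mm in small steps until the bar touches.

Run:
```python
from h import *
B=(642.107,141.423)
F=lambda:np.mean([env.read_state()["wrist_force"] for _ in range(3)],0)
f0=-1.0
for z in np.arange(87.5,82.4,-.5):
    env.movel((*B,float(z)),max_speed=10); env.dwell(.05); f=np.array(env.read_state()["wrist_force"]); print(z,f.round(1),env.read_state()["tcp_pos"][2].round(2))
    if f[2]>2: env.dwell(.1); print("touch",env.read_state()["wrist_force"].round(1)); break
st()
```

```text
87.5 [-0.   0.  -1.1] 87.46
87.0 [-0.7 -0.  -1.2] 87.03
86.5 [-0.3  0.3 -1.1] 86.49
86.0 [ 0.2  0.5 -0.6] 85.98
85.5 [ 0.4 -0.2 -0.4] 85.48
85.0 [ 0.4  0.5 -1.5] 84.98
84.5 [-0.2  0.1 -0.7] 84.52
84.0 [-3.1 -0.9  4.1] 84.48
touch [-2.4  0.4  5.8]
{'time': 30.88, 'tcp_pos': [642.15, 141.44, 84.47], 'wrist_force': [-2.4, 0.38, 5.84], 'width': 13.68}
```

Run:
```python
from h import *
B=np.array([642.107,141.423]); a=.14; X=np.array([np.cos(a),np.sin(a)]); Y=np.array([-X[1],X[0]])
env.movel((*B,84.4),max_speed=10); env.gripper_to(34); st()
env.movel((*B,130),max_speed=60); env.movel((*(B-55*Y),240),max_speed=200); env.dwell(.25); c=shot("wrist","w9.png"); st()
bt=np.array([642.7,140.8]); im=c["pixels"].astype(int)
for n,k,z in (("bar+",95,82),("bar-",-95,82),("ridge+",75,106),("ridge-",-75,106)): print(n,proj(c,[*(bt+k*Y),z]).round(1))
u=int(round(proj(c,[*bt,82])[0]))
print([(v,im[v,u-4:u+5].mean(0).astype(int).tolist()) for v in list(range(0,36))+list(range(165,220))])
print([(q,im[100,q].tolist()) for q in range(u-24,u+25)])
```

```text
{'time': 31.62, 'tcp_pos': [642.09, 141.43, 84.26], 'wrist_force': [-1.18, 0.12, -0.33], 'width': 34.2}
{'time': 33.59, 'tcp_pos': [649.62, 87.33, 239.3], 'wrist_force': [1.26, 0.16, -0.29], 'width': 34.26}
bar+ [321.2   2.5]
bar- [320.8 218.7]
ridge+ [321.1  22.4]
ridge- [320.8 206.9]
[(0, [190, 140, 96]), (1, [190, 140, 96]), (2, [184, 134, 93]), (3, [172, 124, 85]), (4, [167, 120, 82]), (5, [171, 122, 84]), (6, [174, 125, 86]), (7, [174, 125, 86]), (8, [174, 125, 86]), (9, [174, 126, 86]), (10, [175, 126, 87]), (11, [175, 126, 86]), (12, [175, 127, 88]), (13, [175, 126, 87]), (14, [175, 127, 87]), (15, [174, 126, 86]), (16, [174, 126, 87]), (17, [175, 126, 86]), (18, [174, 126, 87]), (19, [174, 126, 87]), (20, [175, 126, 87]), (21, [175, 126, 87]), (22, [174, 126, 86]), (23, [168, 121, 83]), (24, [154, 109, 74]), (25, [147, 103, 70]), (26, [151, 107, 73]), (27, [156, 112, 76]), (28, [160, 114, 77]), (29, [164, 117, 80]), (30, [166, 119, 81]), (31, [167, 120, 82]), (32, [167, 119, 82]), (33, [166, 119, 81]), (34, [165, 118, 81]), (35, [165, 118, 80]), (165, [108, 74, 51]), (166, [1
[... 1625 characters left out ...]
, (316, [159, 113, 78]), (317, [164, 117, 81]), (318, [169, 121, 81]), (319, [170, 123, 86]), (320, [169, 122, 81]), (321, [170, 123, 84]), (322, [170, 122, 84]), (323, [168, 121, 83]), (324, [164, 117, 79]), (325, [157, 111, 74]), (326, [152, 109, 74]), (327, [141, 100, 67]), (328, [128, 87, 59]), (329, [143, 101, 68]), (330, [168, 120, 80]), (331, [184, 133, 92]), (332, [187, 137, 97]), (333, [180, 130, 90]), (334, [170, 119, 81]), (335, [168, 122, 85]), (336, [167, 130, 103]), (337, [147, 135, 122]), (338, [155, 154, 146]), (339, [175, 174, 164]), (340, [181, 178, 170]), (341, [182, 180, 170]), (342, [179, 177, 168]), (343, [180, 178, 170]), (344, [184, 182, 173]), (345, [181, 179, 170])]
```

The comb is flush: its bar ends are at v 2.8 and 217.7 against predictions of 2.5 and 218.7. Last check is the wedge and panel, then hand in.

Run:
```python
from h import *
env.move_ptp((605,-110,110),quat(.138,-.5)); env.dwell(.25); c=shot("wrist","w10.png"); st()
g=cv2.cvtColor(c["pixels"],cv2.COLOR_RGB2GRAY)
for X in [(*(M-31*ey),24),(*(M-31*ey),0),(*M,18)]: print(proj(c,X).round(1))
u,v=proj(c,(*M,18)).round().astype(int); print([(i,int(g[i,u-12:u+13].mean())) for i in range(v-8,v+50)])
```

```text
{'time': 34.87, 'tcp_pos': [605.34, -109.01, 110.5], 'wrist_force': [-0.21, -0.26, -0.57], 'width': 33.71}
[317.  165.4]
[317.2 174. ]
[317.2 132.2]
[(124, 62), (125, 62), (126, 62), (127, 61), (128, 60), (129, 60), (130, 61), (131, 69), (132, 88), (133, 112), (134, 132), (135, 140), (136, 141), (137, 141), (138, 140), (139, 140), (140, 141), (141, 140), (142, 141), (143, 141), (144, 141), (145, 141), (146, 141), (147, 141), (148, 141), (149, 140), (150, 141), (151, 142), (152, 141), (153, 141), (154, 141), (155, 141), (156, 141), (157, 141), (158, 141), (159, 141), (160, 141), (161, 141), (162, 141), (163, 141), (164, 141), (165, 137), (166, 125), (167, 113), (168, 104), (169, 97), (170, 89), (171, 79), (172, 71), (173, 76), (174, 118), (175, 160), (176, 177), (177, 179), (178, 179), (179, 178), (180, 177), (181, 177)]
```

Run:
```python
from h import *
env.close_job(); st()
```

```text
the job is handed in; nothing more can be done
the job is handed in; nothing more can be done
```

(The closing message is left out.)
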